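# Put the spice jar away under the lifting tray of the spice box

### The arm

A 6-joint arm with a two-finger parallel gripper is mounted at the origin on a cart in front of the work surface, level with it; the furniture and walls round the work are solid. World frame = base frame: x ahead of the robot, y to its left, z up, the work surface at z = 0. Lengths are in m, angles in rad, forces in N, time in s.
With the tool pointing down it reaches from about 0.425 to 1.125 m from the base axis. Payload 14.9 kg.
Tool frame: the origin (TCP) lies midway between the tips of the shut fingers; the grasp point (between the pads) lies 19 mm behind it (r.grip_point_offset is the distance from the TCP to the grasp point, in m); z points along the fingers, y is the direction in which the jaws open and shut (so a half turn about z gives the same grasp; the last joint's range is limited). The gripper opens to 91 mm and grips with 3 to 60 N. Pads are 32 mm wide; open, the fingers measure 118 mm over their backs; the gripper's body (76 mm by 178 mm) begins 60 mm behind the grasp point.
Start: joints at [-1.366, 0.379, 1.734, -0, 1.028, -0.033], TCP at [0.165, -0.68, 0.214] pointing down, gripper open.
Joint ranges: [-2.77, 2.77], [-0.74, 2.19], [0, 2.66], [-1.06, 4.2], [0.31, 2.87], [-3.08, 3.08]. Speed limits (rad/s): [1.89, 1.89, 2.39, 3.14, 3.14, 3.14].

### API

Orientations are given as [roll, pitch, yaw] about the fixed x, y, z axes, in that order (R = Rz(yaw) Ry(pitch) Rx(roll)).
In Python, from plant import r gives the robot as it stands.
- The arm moves only by the tool jog_arm, never from a script. Its argument "commands" is a list of rows, each a list of 7 numbers: the gripper command: -1 is shut, 1 is fully open, values between are in proportion, then the shift along the tool's x, y, z in mm, then the turn, a rotation vector about the tool's x, y, z in degrees. In form: [[jaw, x, y, z, ax, ay, az], ...]. A call has 1 to 12 rows; each row is the pose to reach, as a shift and turn from the pose commanded when the call began, along the tool's axes at that moment; what a row does not reach only later rows make up. A row lasts 1/8 s, in which the tool goes at most 62.5 mm and 10.7 degrees, less where a joint would pass 70% of its speed; a pose out of reach is approached as far as the arm can. A call with a gripper value outside its range is refused whole. The fingers move at their own pace and stop on an object; "newtons" is the grip in N (left out, the last holds). Time passes only in rows, so rows that repeat a pose let the fingers close. It gives the time, the measured TCP pose, the force and the opening at its end, in the units of the state.
- r.sense(): the state, without advancing time (a new reading comes with each control period).
- r.read_camera(name): name is "scene" or "top"; returns a dict with "image" (400x640x3 uint8, red, green, blue), "intrinsics" (3x3 intrinsics, pixels), "extrinsics" (4x4, takes a point from camera to world coordinates). Camera axes: x right, y down, z forward; pixel columns grow to the right and rows downward; lengths in m; the calibration is good to about 2 mm. A picture is of the moment at which its call begins. There is no depth.
- r.close_job(): hands the job in, once; it reports no verdict.
Trained networks look in the newest picture that a camera, given by its name, has taken for a name from the list of things; names that differ only in an ending like _2 or _b are one class to them, and where a whole thing is asked for, a point or a joint stands for the part that bears it (a point fixed in the world has none). Each returns a list of dicts, best first, with "p" (0 to 1); they miss things now and then, are a little off and sometimes report something else, mostly with a low value. They report only what shows in the picture. A call takes as long as a camera call.
- r.masks_of(camera, label): "pixels" (400x640 bool, what is visible of it) and "point" ([column, row] as shares, 0 to 1, of the picture: columns of its width, rows of its height, amid what is visible of it).
- r.place_of(camera, label): "point" ([column, row] as shares, 0 to 1, of the picture: columns of its width, rows of its height: a listed point, or the origin of a listed thing).
The state is a dict: "t": time; "joints": joint angles; "qvel": joint speeds; "tau": joint torques, N m; "position": TCP position; "tcp_rot": TCP orientation; "ft_force": force on the tool from outside, world axes, zero at the start; "wrist_torque": the same for the moment, N m; "opening": finger opening in m.
Only numpy, scipy, OpenCV 4.12 (cv2) and the standard library are available. Lean on these libraries where they do the work, as an engineer would, in place of code of your own. Each camera call takes 0.05 s, during which the arm holds its last target.

### The job

Lift the tray of the wooden spice box by its handle, up and back until it rests fully open, and stand the spice jar upright in the compartment underneath. Then bring the tray back over and lower it gently, without letting it drop, until it is fully down again. Leave the salt shaker where it stands.

Things in the scene. Friction and masses are not known exactly. Their poses are not given: they have to be found in the camera images.
- spice_box: Wooden box fixed to the worktop, 130 (x) x 230 (y) mm, rim 108 mm high, walls and floor 6 mm, empty; one compartment, open on top under its tray. Origin: centre of its underside; x to its back (roughly away from the robot), y along its long side; yaw varies. Flat steel links just outside its end walls (4 mm thick) carry the tray.
- tray_arms (a joint): Swing q of the tray's links, rad: 0 closed, 2.094 fully open at its stop, compartment clear from above. The tray stays level; each point moves on an arc of radius 90 mm: 90*(cos 0.436 - cos(0.436+q)) mm along the box's x and 90*(sin(0.436+q) - sin 0.436) mm up (open: 155 back, 14 up; highest at 1.13: 52 up). No spring, little friction: falls shut below 1.13, open above and rests there.
- tray_handle (a point): Middle of the tray's steel handle bar: 12 mm round, straight for 84 mm along the box's y, posts at its ends. Closed it is over the box's centre, 165 mm above the worktop. Tray: wood, 130 x 230 x 34 mm, 0.3 kg, underside 55 mm below the bar; floor 5 mm, divider under the bar to 28 mm below it; a peeler lies in the rear half, 34 mm below the bar. Pinch from above, across the bar.
- spice_jar: Loose spice jar upright on the worktop: 42 mm wide body, 96 mm tall, wide round straight cap 41 mm in diameter from 76 to 96 mm high (good to grip); about 0.11 kg. Origin: centre of its underside, z up. In the compartment it has 8 mm to spare under the closed tray.
- salt_shaker: Bystander: salt shaker, 44 mm thick, 90 mm tall, tapering to a rounded pierced metal top, upright near the jar (the two may have changed places), at least 50 mm clear of it. Origin: centre of its underside, z up.

How it is judged:
By the outcome, as a careful person would: the job done as asked, in the order asked, and still so for the second after the job is handed in, with the robot touching nothing.
It also fails if it takes over 72 s, if anything falls off the work surface, if the arm or the gripper's body presses on something with over 40 N, if the wrist force passes 120 N, or if a joint passes its speed limit or range.

## Working session

There is one attempt and no reset: what is moved stays moved. The work goes in short steps, Python scripts to look and compute and a tool call to move; the robot and the scene stay as the last step left them, time stands still between calls to the robot, and variables do not carry over. Pictures are saved under pics/ and viewed, and the job is handed in when it is done.

Besides the shell and the picture viewer there is one more tool, called after "Emit:" as a command line: name --pt "numbers of a row" for each row, then --argument value for the rest. jog_arm: Moves the arm, as the interface text tells. Its arguments: {"type":"object","properties":{"commands":{"type":"array","items":{"type":"array","items":{"type":"number"}}},"newtons":{"type":"number"}},"required":["commands"]}

```bash
ls; mkdir -p pics
cat > h.py <<'E'
import numpy as np, cv2
from plant import r
def cam(n):
    c=r.read_camera(n); return c['image'],np.array(c['intrinsics']),np.array(c['extrinsics'])
def ray(K,T,u,v):
    d=T[:3,:3]@np.linalg.solve(K,[u,v,1.]); return T[:3,3],d
def atz(K,T,u,v,z):
    o,d=ray(K,T,u,v); return o+d*(z-o[2])/d[2]
def proj(K,T,p):
    q=np.linalg.inv(T)@np.append(p,1); q=K@q[:3]; return q[:2]/q[2]
def tri(a,b):
    A=[];B=[]
    for o,d in (a,b):
        d=d/np.linalg.norm(d);P=np.eye(3)-np.outer(d,d);A.append(P);B.append(P@o)
    return np.linalg.lstsq(np.vstack(A),np.hstack(B),rcond=None)[0]
def save(n,im): cv2.imwrite('pics/'+n+'.png',im[:,:,::-1])
E
python3 - <<'E'
from h import *
s=r.sense();print(s)
for n in('scene','top'):
    im,K,T=cam(n);save(n+'0',im);print(n,K.tolist(),T.round(3).tolist())
    for l in('spice_box','tray_handle','spice_jar','salt_shaker'):
        for d in r.place_of(n,l)[:2]:
            u,v=d['point'][0]*640,d['point'][1]*400
            print(l,round(d['p'],2),round(u,1),round(v,1),'z0',atz(K,T,u,v,0).round(3),'z165',atz(K,T,u,v,.165).round(3))
E
```

```text
pics
{'t': 0.0, 'joints': array([-1.36628735e+00,  3.79418026e-01,  1.73479361e+00, -7.78731121e-07,
        1.02850642e+00, -3.33013717e-02]), 'qvel': array([-0.00115664,  0.0006322 ,  0.00054176, -0.00043037, -0.00084403,
        0.00080275]), 'tau': array([ 6.96340467e-04, -7.63738203e+01, -4.34369552e+01,  6.51046587e-02,
        4.25096042e-02, -7.47979880e-05]), 'position': array([ 0.16481294, -0.67990058,  0.21327529]), 'tcp_rot': array([-3.14046785e+00, -3.68043030e-05,  2.37810727e-01]), 'ft_force': array([ 0.91086902, -0.1187123 ,  0.11966156]), 'wrist_torque': array([ 0.03625966,  0.01662634, -0.0060065 ]), 'opening': 0.09094298739497503}
scene [[363.2821415270464, 0.0, 319.7524373512685], [0.0, 363.2821415270464, 194.9967621363353], [0.0, 0.0, 1.0]] [[-0.877, -0.345, 0.335, 0.27], [-0.481, 0.641, -0.598, 0.542], [-0.008, -0.686, -0.728, 0.729], [0.0, 0.0, 0.0, 1.0]]
spice_box 0.62 325.5 267.3 z0 [0.483 0.139 0.   ] z165 [0.435 0.23  0.165]
tray_handle 0.92 323.1 220.8 z0 [0.554 0.019 0.   ] z165 [0.49  0.138 0.165]
tray_handle 0.59 373.6 193.9 z0 [ 0.477 -0.131  0.   ] z1
[... 172 characters left out ...]
3 0.165]
top [[372.1146383449229, 0.0, 317.3312538744312], [0.0, 372.1146383449229, 193.9375527095748], [0.0, 0.0, 1.0]] [[0.026, -0.995, 0.1, 0.46], [-1.0, -0.027, -0.002, 0.025], [0.004, -0.1, -0.995, 0.976], [0.0, 0.0, 0.0, 1.0]]
spice_box 0.61 271.8 220.1 z0 [0.486 0.141 0.   ] z165 [0.482 0.121 0.165]
tray_handle 0.63 261.4 215.5 z0 [0.497 0.169 0.   ] z165 [0.491 0.144 0.165]
spice_jar 0.85 381.5 227.8 z0 [ 0.474 -0.146  0.   ] z165 [ 0.471 -0.117  0.165]
spice_jar 0.67 271.0 219.9 z0 [0.487 0.143 0.   ] z165 [0.482 0.123 0.165]
salt_shaker 0.54 261.3 215.3 z0 [0.498 0.169 0.   ] z165 [0.491 0.144 0.165]
salt_shaker 0.51 370.1 155.8 z0 [ 0.664 -0.114  0.   ] z165 [ 0.629 -0.091  0.165]
```

View pics/scene0.png

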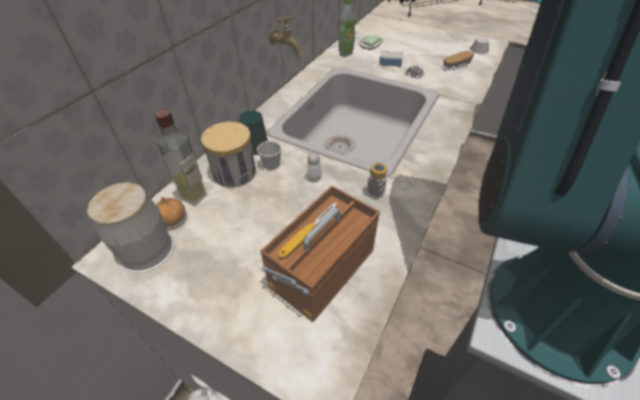

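View pics/top0.png

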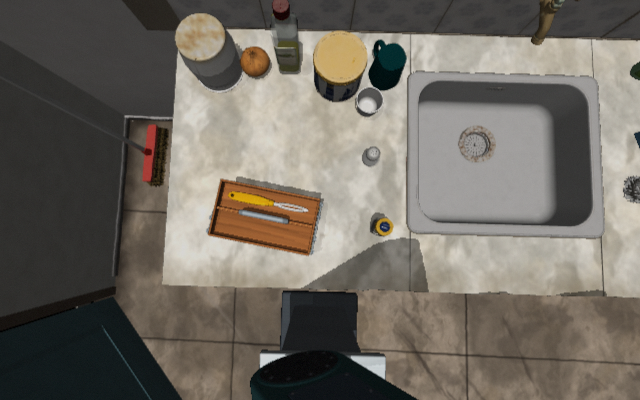

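Run:
```python
from h import *
for n,(x0,y0,x1,y1) in (('top',(200,165,420,265)),('scene',(250,140,420,330))):
    im,K,T=cam(n)
    k=3 if n=='scene' else 3.6
    c=cv2.resize(im[y0:y1,x0:x1],None,fx=k,fy=k,interpolation=cv2.INTER_CUBIC);save(n+'z',c)
    for l in('tray_handle','spice_box','spice_jar','salt_shaker'):
        for d in r.masks_of(n,l)[:2]:
            m=d['pixels'];v,u=np.nonzero(m)
            print(n,l,round(d['p'],2),m.sum(),u.min(),u.max(),v.min(),v.max(),u.mean().round(1),v.mean().round(1))
            if m.sum()>200:
                print(cv2.boxPoints(cv2.minAreaRect(np.c_[u,v].astype(np.float32))).round(1).tolist())
```

```text
top tray_handle 0.71 6114 208 320 178 254 263.9 216.3
[[206.3000030517578, 235.3000030517578], [218.1999969482422, 176.0], [321.1000061035156, 196.60000610351562], [309.20001220703125, 255.8000030517578]]
top spice_box 0.86 6148 207 322 178 254 265.1 216.9
[[205.89999389648438, 234.39999389648438], [218.0, 176.6999969482422], [324.3999938964844, 199.1999969482422], [312.20001220703125, 256.8999938964844]]
top spice_jar 0.74 360 370 393 217 235 381.7 226.1
[[370.0, 217.0], [393.0, 217.0], [393.0, 235.0], [370.0, 235.0]]
top salt_shaker 0.79 269 363 379 146 165 371.0 156.0
[[363.0, 146.0], [379.0, 146.0], [379.0, 165.0], [363.0, 165.0]]
scene tray_handle 0.59 6695 261 378 185 294 319.8 237.6
[[256.5, 253.6999969482422], [335.6000061035156, 171.1999969482422], [384.6000061035156, 218.1999969482422], [305.5, 300.79998779296875]]
scene spice_box 0.81 9564 260 379 185 320 319.7 250.4
[[244.39999389648438, 268.1000061035156], [327.5, 167.39999389648438], [394.79998779296875, 222.89999389648438], [311.70001220703125, 323.6000061035156]]
scene spice_jar 0.57 573 366 386 162 197 376.0 179.7
[[362.8999938964844, 194.8000030517578], [370.6000061035156, 160.10000610351562], [388.70001220703125, 164.1999969482422], [381.0, 198.8000030517578]]
scene salt_shaker 0.66 401 306 321 152 181 313.3 166.6
[[306.0, 152.0], [321.0, 152.0], [321.0, 181.0], [306.0, 181.0]]
scene salt_shaker 0.45 6779 261 378 186 295 319.4 238.7
[[253.60000610351562, 258.3999938964844], [331.70001220703125, 169.89999389648438], [382.70001220703125, 215.0], [304.70001220703125, 303.3999938964844]]
```

View pics/topz.png

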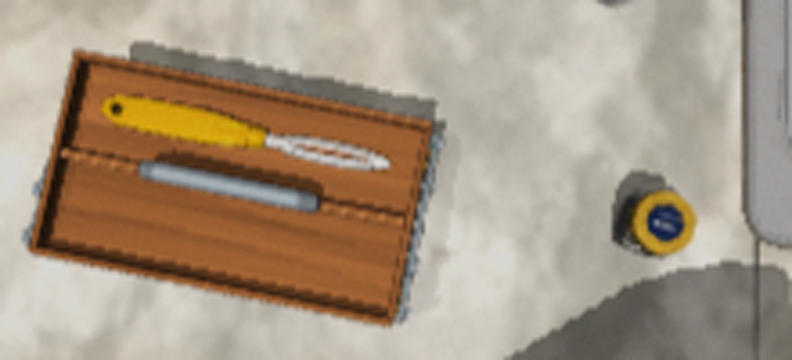

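View pics/scenez.png

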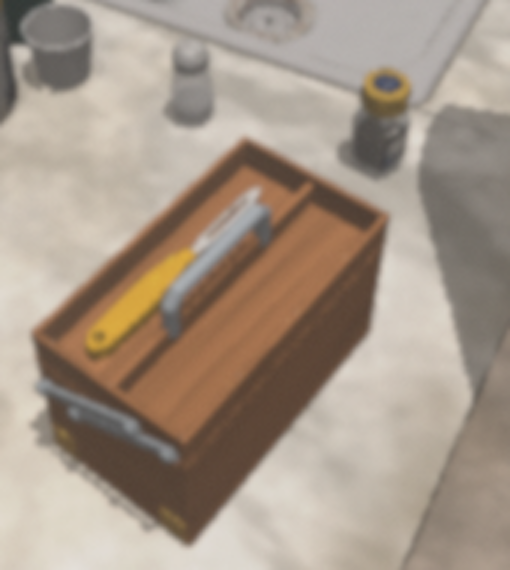

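Run:
```python
from h import *
im,K,T=cam('top');im2,K2,T2=cam('scene')
t=lambda p:(200+(p[0]+.5)/3.6-.5,165+(p[1]+.5)/3.6-.5)
s=lambda p:(250+(p[0]+.5)/3-.5,140+(p[1]+.5)/3-.5)
ct=np.array([atz(K,T,*t(p),.144) for p in [(78,52),(440,123),(392,325),(33,250)]])
cs=np.array([atz(K2,T2,*s(p),.144) for p in [(35,335),(247,140),(387,216),(183,446)]])
for c in(ct,cs):
    e=c[0]-c[1];f=c[3]-c[2];g=c[0]-c[3];h=c[1]-c[2]
    print(c.round(3).tolist(),c.mean(0).round(4),'len',[round(np.linalg.norm(x),3) for x in(e,f,g,h)],'yaw',[round(float(np.degrees(np.arctan2(-x[0],x[1]))),1) for x in(e,f)],[round(float(np.degrees(np.arctan2(x[1],x[0]))),1) for x in(g,h)])
a,b=[atz(K,T,*t(p),.165+.003) for p in[(142,170),(318,203)]];print('bar',a,b,(a+b)/2,np.degrees(np.arctan2(-(a-b)[0],(a-b)[1])))
a,b=[atz(K2,T2,*s(p),.168) for p in[(172,290),(266,207)]];print('bar',a,b,(a+b)/2,np.degrees(np.arctan2(-(a-b)[0],(a-b)[1])))
print('jar',atz(K,T,*t((664,223)),.096),atz(K2,T2,*s((387,86)),.096))
print('salt',atz(K,T,371,156,.05),atz(K2,T2,313.3,166.6,.045))
```

```text
[[0.571, 0.241, 0.144], [0.533, 0.013, 0.144], [0.408, 0.04, 0.144], [0.448, 0.262, 0.144]] [0.4899 0.1391 0.144 ] len [np.float64(0.231), np.float64(0.226), np.float64(0.126), np.float64(0.128)] yaw [-9.6, -10.2] [-9.8, -11.9]
[[0.567, 0.246, 0.144], [0.528, 0.025, 0.144], [0.406, 0.045, 0.144], [0.444, 0.269, 0.144]] [0.486  0.1462 0.144 ] len [np.float64(0.225), np.float64(0.228), np.float64(0.125), np.float64(0.123)] yaw [-10.0, -9.5] [-10.7, -9.4]
bar [0.49756116 0.19251158 0.168     ] [0.4805257  0.08584353 0.168     ] [0.48904343 0.13917756 0.168     ] -9.073815888772245
bar [0.49729898 0.18812303 0.168     ] [0.47612962 0.0968259  0.168     ] [0.4867143  0.14247447 0.168     ] -13.054659418997307
jar [ 0.47524317 -0.13563706  0.096     ] [ 0.47334649 -0.13205474  0.096     ]
salt [ 0.65294634 -0.10946887  0.05      ] [ 0.65296973 -0.10691477  0.045     ]
```

```bash
cat >> h.py <<'E'
from scipy.spatial.transform import Rotation as Rn
def rows(targets,base=None):
    """targets: (x,y,z,yawdeg) world, tool down; prints shift mm and rotvec deg from measured pose"""
    s=r.sense(); p=s['position']; R=Rn.from_euler('xyz',s['tcp_rot'])
    for x,y,z,yw in targets:
        d=R.inv().apply(np.array([x,y,z])-p)*1000
        w=(R.inv()*Rn.from_euler('xyz',[np.pi,0,np.radians(yw)])).as_rotvec(degrees=True)
        print(d.round(1).tolist(),w.round(1).tolist())
def st():
    s=r.sense();print('t',s['t'],'pos',s['position'].round(4),'rot',np.degrees(s['tcp_rot']).round(2),'F',s['ft_force'].round(2),'M',s['wrist_torque'].round(2),'op',round(s['opening'],4),'j',s['joints'].round(2))
E
python3 - <<'E'
from h import *
rows([(.40,-.40,.30,45),(.488,-.13,.30,80),(.488,.142,.30,80)])
E
```

```text
[294.5, -217.0, -86.1] [0.0, -0.0, -31.4]
[443.6, -458.7, -86.1] [0.0, -0.0, -66.4]
[507.7, -723.1, -86.1] [0.0, -0.0, -66.4]
```

Emit:
jog_arm --pt "1 50 -36 -20 0 0 -6" --pt "1 100 -72 -40 0 0 -12" --pt "1 150 -108 -60 0 0 -18" --pt "1 200 -144 -80 0 0 -24" --pt "1 250 -180 -86 0 0 -30" --pt "1 294 -217 -86 0 0 -36" --pt "1 332 -270 -86 0 0 -43" --pt "1 365 -325 -86 0 0 -50" --pt "1 405 -390 -86 0 0 -58" --pt "1 443 -459 -86 0 0 -66" --pt "1 455 -510 -86 0 0 -66.4" --pt "1 470 -570 -86 0 0 -66.4"

```text
t: 2.6
position: [0.4865, -0.0394, 0.3002]
tcp_rot: [3.141, -0.0, 1.397]
ft_force: [0.4, -0.3, -0.5]
opening: 0.0914
```

Run:
```python
from h import *
st();rows([(.488,.142,.30,80),(.488,.142,.20,80)])
```

```text
t 2.6 pos [ 0.4865 -0.0394  0.3002] rot [179.96  -0.    80.03] F [ 0.37 -0.32 -0.52] M [-0.08 -0.07 -0.03] op 0.0914 j [-0.13 -0.07  2.09  0.    1.12  0.05]
[179.0, -29.9, 0.2] [0.0, -0.0, 0.0]
[179.0, -30.0, 100.2] [0.0, -0.0, 0.0]
```

Emit:
jog_arm --pt "1 60 -10 0 0 0 0" --pt "1 120 -20 0 0 0 0" --pt "1 179 -30 0 0 0 0" --pt "1 179 -30 40 0 0 0" --pt "1 179 -30 80 0 0 0" --pt "1 179 -30 100 0 0 0" --pt "1 179 -30 100 0 0 0"

```text
t: 3.48
position: [0.487, 0.1399, 0.1988]
tcp_rot: [-3.139, 0.001, 1.397]
ft_force: [0.4, -0.5, 0.2]
opening: 0.0915
```

Run:
```python
from h import *
st()
for n in('scene','top'):
    im,K,T=cam(n)
    p=r.sense()['position'];u,v=proj(K,T,p).astype(int)
    print(n,u,v)
    c=im[max(0,v-90):v+90,u-120:u+120];save(n+'1',cv2.resize(c,None,fx=3,fy=3,interpolation=cv2.INTER_CUBIC))
```

```text
t 3.475 pos [0.487  0.1399 0.1988] rot [-1.7986e+02  6.0000e-02  8.0030e+01] F [ 0.35 -0.48  0.19] M [-0.01 -0.11  0.06] op 0.0915 j [ 0.23  0.09  2.13 -0.    0.92  0.41]
scene 323 210
top 260 216
```

View pics/scene1.png

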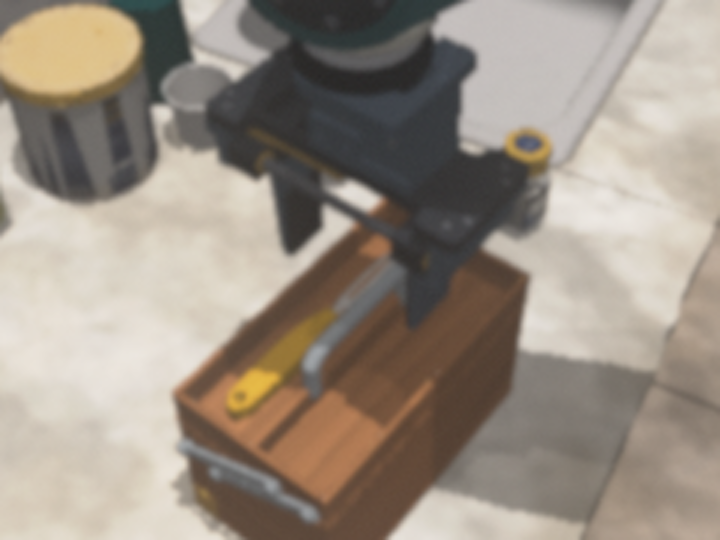

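View pics/top1.png

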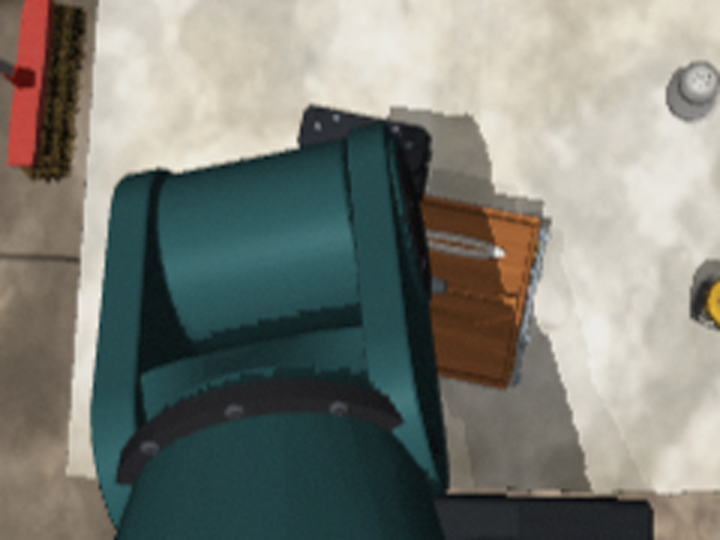

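Emit:
jog_arm --pt "1 2 0 25 0 0 0" --pt "1 2 0 45 0 0 0" --pt "1 2 0 51 0 0 0" --pt "0.2 2 0 51 0 0 0" --pt "-0.3 2 0 51 0 0 0" --pt "-0.6 2 0 51 0 0 0" --pt "-1 2 0 51 0 0 0" --pt "-1 2 0 51 0 0 0" --pt "-1 2 0 51 0 0 0" --pt "-1 2 0 51 0 0 0" --newtons 12

```text
t: 4.82
position: [0.4882, 0.142, 0.1489]
tcp_rot: [-3.142, -0.0, 1.397]
ft_force: [0.0, -0.1, -0.0]
opening: 0.0242
```

Run:
```python
from h import *
st()
```

```text
t 4.825 pos [0.4882 0.142  0.1489] rot [-180.     -0.     80.02] F [ 0.03 -0.13 -0.04] M [-0.01 -0.07 -0.  ] op 0.0242 j [0.24 0.17 2.15 0.   0.82 0.41]
```

Still closing; wait more.

Emit:
jog_arm --pt "-1 0 0 0 0 0 0" --pt "-1 0 0 0 0 0 0" --pt "-1 0 0 0 0 0 0" --pt "-1 0 0 0 0 0 0"

```text
t: 5.32
position: [0.4885, 0.142, 0.149]
tcp_rot: [3.141, -0.0, 1.397]
ft_force: [4.5, -1.3, -2.4]
opening: 0.0117
```

Run:
```python
from h import *
st()
# arc: tool y = +box x approx (yaw80), z down
for q in np.linspace(0,2.094,17)[1:]:
    print(round(q,3), round(90*(np.cos(.436)-np.cos(.436+q)),1), round(-90*(np.sin(.436+q)-np.sin(.436)),1))
```

```text
t 5.325 pos [0.4885 0.142  0.149 ] rot [ 1.7997e+02 -1.0000e-02  8.0020e+01] F [ 4.54 -1.28 -2.4 ] M [-0.29 -0.82  0.02] op 0.0117 j [ 0.24  0.17  2.15 -0.    0.82  0.41]
0.131 5.7 -10.3
0.262 12.6 -19.8
0.393 20.8 -28.3
0.524 29.9 -35.7
0.654 40.0 -41.8
0.785 50.8 -46.5
0.916 62.1 -49.8
1.047 73.7 -51.6
1.178 85.5 -51.9
1.309 97.2 -50.6
1.44 108.6 -47.8
1.57 119.6 -43.6
1.701 129.9 -37.9
1.832 139.4 -31.0
1.963 147.9 -22.8
2.094 155.3 -13.7
```

Emit:
jog_arm --pt "-1 0 3.0 -5.3 0 0 0" --pt "-1 0 5.7 -10.3 0 0 0" --pt "-1 0 9.0 -15.2 0 0 0" --pt "-1 0 12.6 -19.8 0 0 0" --pt "-1 0 16.6 -24.2 0 0 0" --pt "-1 0 20.8 -28.3 0 0 0"

```text
t: 6.08
position: [0.5088, 0.1384, 0.1774]
tcp_rot: [-3.141, -0.0, 1.397]
ft_force: [5.6, 1.0, -8.8]
opening: 0.0116
```

Run:
```python
from h import *
st()
```

```text
t 6.075 pos [0.5088 0.1384 0.1774] rot [-179.99   -0.     80.02] F [ 5.64  0.99 -8.82] M [ 0.1  -1.08 -0.02] op 0.0116 j [0.22 0.16 2.1  0.   0.88 0.4 ]
```

Emit:
jog_arm --pt "-1 0 4.4 -3.9 0 0 0" --pt "-1 0 9.1 -7.4 0 0 0" --pt "-1 0 14.0 -10.6 0 0 0" --pt "-1 0 19.2 -13.5 0 0 0" --pt "-1 0 24.5 -16.0 0 0 0" --pt "-1 0 30.0 -18.2 0 0 0" --pt "-1 0 41.3 -21.5 0 0 0" --pt "-1 0 52.9 -23.3 0 0 0" --pt "-1 0 64.7 -23.6 0 0 0" --pt "-1 0 76.4 -22.3 0 0 0"

```text
t: 7.32
position: [0.5849, 0.1251, 0.1996]
tcp_rot: [3.141, -0.0, 1.397]
ft_force: [-0.8, 4.3, -6.7]
opening: 0.0115
```

Run:
```python
from h import *
st()
```

```text
t 7.325 pos [0.5849 0.1251 0.1996] rot [ 1.7999e+02 -1.0000e-02  8.0020e+01] F [-0.82  4.29 -6.7 ] M [ 0.51 -0.03  0.01] op 0.0115 j [0.17 0.24 1.95 0.   0.95 0.35]
```

Emit:
jog_arm --pt "-1 0 11.4 2.8 0 0 0" --pt "-1 0 22.4 7.0 0 0 0" --pt "-1 0 27.6 9.7 0 0 0" --pt "-1 0 32.7 12.7 0 0 0" --pt "-1 0 37.5 16.0 0 0 0" --pt "-1 0 42.2 19.6 0 0 0" --pt "-1 0 46.5 23.6 0 0 0" --pt "-1 0 50.7 27.8 0 0 0" --pt "-1 0 54.5 32.2 0 0 0" --pt "-1 0 58.1 36.9 0 0 0" --pt "-1 0 58.1 36.9 0 0 0"

```text
t: 8.7
position: [0.6414, 0.1151, 0.1624]
tcp_rot: [-3.141, 0.0, 1.397]
ft_force: [3.6, 2.4, -2.0]
opening: 0.0117
```

Run:
```python
from h import *
st()
```

```text
t 8.7 pos [0.6414 0.1151 0.1624] rot [-179.99    0.     80.02] F [ 3.56  2.37 -2.01] M [ 0.55 -0.74  0.04] op 0.0117 j [ 0.14  0.37  1.86 -0.    0.92  0.32]
```

Emit:
jog_arm --pt "-0.6 0 0 0 0 0 0" --pt "-0.3 0 0 0 0 0 0" --pt "0.1 0 0 0 0 0 0" --pt "0.1 0 0 0 0 0 0" --pt "0.1 0 0 0 0 0 0" --pt "0.1 0 0 -30 0 0 0" --pt "0.3 0 0 -80 0 0 0" --pt "0.3 0 0 -120 0 0 0" --pt "0.3 0 0 -120 0 0 0"

```text
t: 9.82
position: [0.6427, 0.1154, 0.2863]
tcp_rot: [3.136, -0.002, 1.397]
ft_force: [-0.5, 1.3, 0.4]
opening: 0.0596
```

Run:
```python
from h import *
st()
for n in('scene','top'):
    im,K,T=cam(n);save(n+'2',im)
rows([(.60,-.05,.28,35),(.474,-.134,.28,-10),(.474,-.134,.12,-10),(.474,-.134,.067,-10)])
```

```text
t 9.825 pos [0.6427 0.1154 0.2863] rot [ 1.797e+02 -1.000e-01  8.003e+01] F [-0.54  1.29  0.39] M [-0.06 -0.09 -0.02] op 0.0596 j [ 0.14  0.23  1.79 -0.    1.12  0.32]
[-169.7, -11.8, 2.4] [0.0, -0.0, 45.0]
[-274.3, -121.3, 2.4] [0.0, -0.0, 90.0]
[-274.3, -121.3, 162.4] [0.0, -0.0, 90.0]
[-274.3, -121.3, 215.4] [0.0, -0.0, 90.0]
```

View pics/scene2.png

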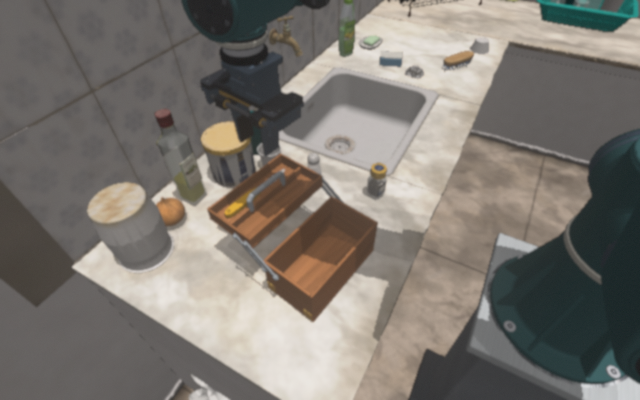

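Emit:
jog_arm --pt "0.6 -50 -3 0 0 0 10" --pt "0.8 -100 -6 0 0 0 20" --pt "0.8 -140 -9 0 0 0 30" --pt "0.8 -170 -20 0 0 0 40" --pt "0.8 -195 -40 0 0 0 50" --pt "0.8 -220 -65 0 0 0 60" --pt "0.8 -245 -90 0 0 0 70" --pt "0.8 -265 -110 0 0 0 80" --pt "0.8 -274 -121 20 0 0 90" --pt "0.8 -274 -121 60 0 0 90" --pt "0.8 -274 -121 110 0 0 90" --pt "0.8 -274 -121 125 0 0 90"

```text
t: 11.42
position: [0.4722, -0.133, 0.1543]
tcp_rot: [-3.141, 0.006, -0.174]
ft_force: [-0.2, -1.4, 0.7]
opening: 0.0821
```

Run:
```python
from h import *
st()
for n in('scene','top'):
    im,K,T=cam(n)
    u,v=proj(K,T,np.array([.474,-.134,.09])).astype(int)
    print(n,u,v)
    c=im[max(0,v-60):v+60,u-80:u+80];save(n+'3',cv2.resize(c,None,fx=4,fy=4,interpolation=cv2.INTER_CUBIC))
rows([(.474,-.134,.067,-10)])
```

```text
t 11.425 pos [ 0.4722 -0.133   0.1543] rot [-179.95    0.34   -9.98] F [-0.21 -1.36  0.69] M [-0.   -0.   -0.04] op 0.0821 j [-0.32  0.14  2.18 -0.    0.83  1.42]
scene 378 169
top 382 227
[1.0, 0.6, 89.2] [-0.0, 0.2, 0.0]
```

View pics/scene3.png

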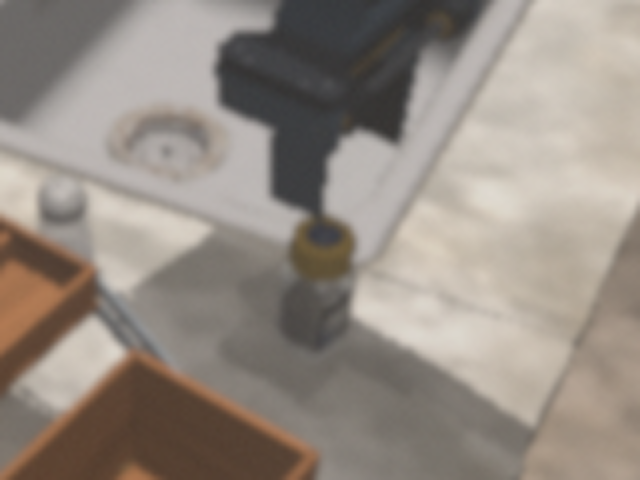

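View pics/top3.png

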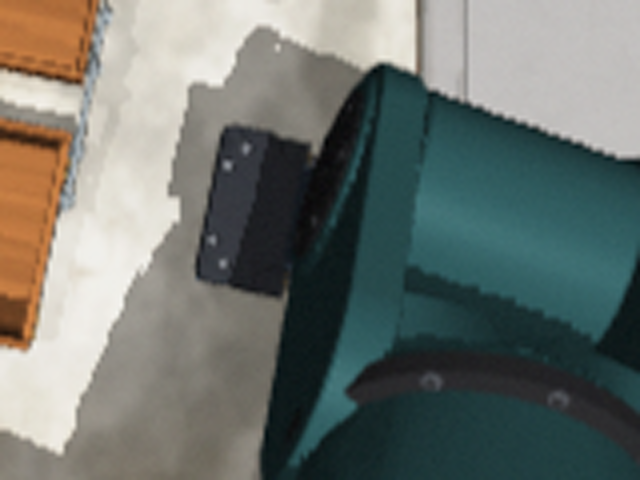

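Emit:
jog_arm --pt "0.8 1 0 30 0 0 0" --pt "0.8 1 0 60 0 0 0" --pt "0.8 1 0 80 0 0 0" --pt "0.8 1 0 86 0 0 0" --pt "0.3 1 0 86 0 0 0" --pt "0 1 0 86 0 0 0" --pt "-0.3 1 0 86 0 0 0" --pt "-0.5 1 0 86 0 0 0" --pt "-0.5 1 0 86 0 0 0" --pt "-0.5 1 0 86 0 0 0" --pt "-0.5 1 0 86 0 0 0" --newtons 15

```text
t: 12.9
position: [0.4758, -0.134, 0.0718]
tcp_rot: [3.142, -0.0, -0.174]
ft_force: [-0.2, 0.8, 4.7]
opening: 0.0406
```

Run:
```python
from h import *
st()
```

```text
t 12.9 pos [ 0.4758 -0.134   0.0718] rot [ 1.80e+02 -2.00e-02 -9.98e+00] F [-0.2   0.83  4.66] M [ 0.02  0.02 -0.02] op 0.0406 j [-0.32  0.29  2.19 -0.    0.65  1.42]
```

Emit:
jog_arm --pt "-0.5 0 0 0 0 0 0" --pt "-0.5 0 0 -10 0 0 0" --pt "-0.5 0 0 -30 0 0 0" --pt "-0.5 0 0 -60 0 0 0" --pt "-0.5 0 0 -100 0 0 0" --pt "-0.5 0 0 -140 0 0 0" --pt "-0.5 0 0 -160 0 0 0" --pt "-0.5 0 0 -160 0 0 0" --pt "-0.5 0 0 -160 0 0 0" --newtons 22

```text
t: 14.02
position: [0.4749, -0.1337, 0.2308]
tcp_rot: [-3.141, 0.001, -0.174]
ft_force: [-0.5, -0.3, -1.0]
opening: 0.0412
```

Run:
```python
from h import *
st()
im,K,T=cam('scene');save('scene4',cv2.resize(im[80:240,250:450],None,fx=3,fy=3))
rows([(.478,.143,.232,-10)])
```

```text
t 14.025 pos [ 0.4749 -0.1337  0.2308] rot [-1.7999e+02  7.0000e-02 -9.9800e+00] F [-0.55 -0.3  -0.98] M [ 0.04 -0.01 -0.  ] op 0.0412 j [-0.32  0.02  2.13  0.    0.98  1.42]
[-44.8, -273.1, -1.4] [-0.0, 0.1, 0.0]
```

View pics/scene4.png

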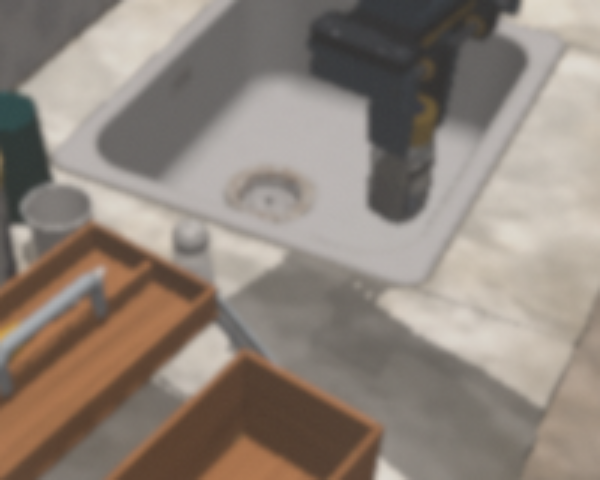

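Jar held upright (gripper at ~(400,130) in the crop). Carry over the box.

Emit:
jog_arm --pt "-0.5 -6 -40 0 0 0 0" --pt "-0.5 -13 -80 0 0 0 0" --pt "-0.5 -20 -120 0 0 0 0" --pt "-0.5 -26 -160 0 0 0 0" --pt "-0.5 -33 -200 0 0 0 0" --pt "-0.5 -39 -240 0 0 0 0" --pt "-0.5 -45 -273 0 0 0 0" --pt "-0.5 -45 -273 0 0 0 0" --pt "-0.5 -45 -273 0 0 0 0" --pt "-0.5 -45 -273 0 0 0 0"

```text
t: 15.32
position: [0.4783, 0.142, 0.2312]
tcp_rot: [3.141, 0.001, -0.175]
ft_force: [0.6, 0.3, -0.7]
opening: 0.0403
```

Run:
```python
from h import *
st()
im,K,T=cam('scene');save('scene5',cv2.resize(im[100:330,200:430],None,fx=2.6,fy=2.6))
rows([(.478,.143,.080,-10)])
```

```text
t 15.325 pos [0.4783 0.142  0.2312] rot [ 1.7998e+02  4.0000e-02 -1.0030e+01] F [ 0.56  0.31 -0.74] M [-0.01  0.01 -0.02] op 0.0403 j [ 0.24  0.03  2.12 -0.    0.99  1.99]
[-0.5, -1.0, 151.4] [0.0, 0.0, -0.0]
```

View pics/scene5.png

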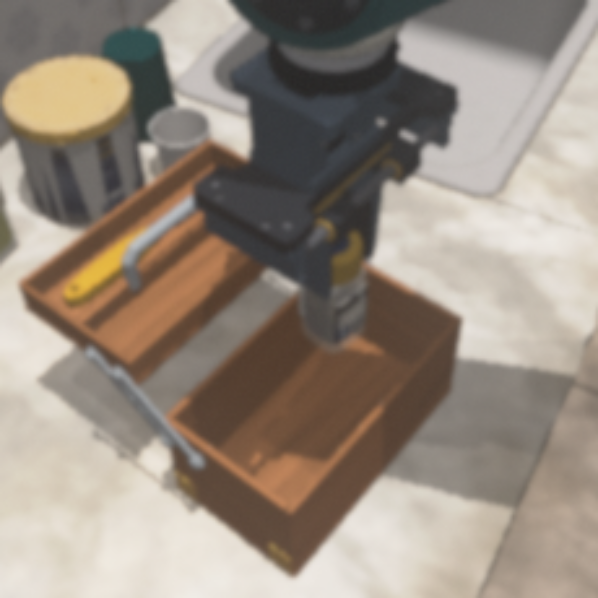

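Emit:
jog_arm --pt "-0.5 0 0 30 0 0 0" --pt "-0.5 0 0 65 0 0 0" --pt "-0.5 0 0 100 0 0 0" --pt "-0.5 0 0 130 0 0 0" --pt "-0.5 0 0 144 0 0 0" --pt "-0.5 0 0 148 0 0 0" --pt "-0.5 0 0 150 0 0 0" --pt "-0.5 0 0 150 0 0 0"

```text
t: 16.38
position: [0.479, 0.1428, 0.0824]
tcp_rot: [-3.141, -0.001, -0.174]
ft_force: [-0.3, 1.3, -1.1]
opening: 0.0405
```

Run:
```python
from h import *
st()
```

```text
t 16.375 pos [0.479  0.1428 0.0824] rot [-1.7997e+02 -6.0000e-02 -9.9800e+00] F [-0.31  1.33 -1.07] M [0.03 0.   0.  ] op 0.0405 j [0.24 0.28 2.18 0.   0.68 1.99]
```

Emit:
jog_arm --pt "-0.5 0 0 1.5 0 0 0" --pt "-0.5 0 0 3 0 0 0" --pt "-0.5 0 0 4 0 0 0" --pt "-0.5 0 0 4.5 0 0 0" --pt "-0.5 0 0 4.5 0 0 0"

```text
t: 17.0
position: [0.4791, 0.1427, 0.0778]
tcp_rot: [-3.141, -0.001, -0.174]
ft_force: [-2.7, -1.5, 11.2]
opening: 0.041
```

Run:
```python
from h import *
st()
```

```text
t 17.0 pos [0.4791 0.1427 0.0778] rot [-1.7999e+02 -5.0000e-02 -9.9700e+00] F [-2.71 -1.46 11.17] M [-0.43  0.45 -0.01] op 0.041 j [ 0.24  0.29  2.18 -0.    0.67  1.99]
```

Contact with the floor (11 N). Ease up slightly, release, retreat.

Emit:
jog_arm --pt "-0.5 0 0 -0.3 0 0 0" --pt "-0.1 0 0 -0.3 0 0 0" --pt "0.0 0 0 -0.3 0 0 0" --pt "0.2 0 0 -0.3 0 0 0" --pt "0.4 0 0 -0.3 0 0 0" --pt "0.4 0 0 -0.3 0 0 0" --pt "0.4 0 0 -0.3 0 0 0" --pt "0.4 0 0 -20 0 0 0" --pt "0.4 0 0 -60 0 0 0" --pt "0.4 0 0 -110 0 0 0" --pt "0.4 0 0 -160 0 0 0" --pt "0.4 0 0 -210 0 0 0"

```text
t: 18.5
position: [0.4782, 0.1427, 0.2889]
tcp_rot: [-3.141, -0.0, -0.174]
ft_force: [0.4, 0.8, 0.3]
opening: 0.0642
```

Run:
```python
from h import *
st()
im,K,T=cam('scene');save('scene6',cv2.resize(im[100:330,200:430],None,fx=2.6,fy=2.6))
rows([(.6414,.1151,.2874,80)])
```

```text
t 18.5 pos [0.4782 0.1427 0.2889] rot [-1.7999e+02 -1.0000e-02 -9.9800e+00] F [0.44 0.78 0.33] M [ 0.04 -0.03  0.  ] op 0.0642 j [ 0.24 -0.04  2.08  0.    1.1   1.99]
[163.0, 0.1, 9.1] [0.2, -0.5, -90.0]
```

View pics/scene6.png

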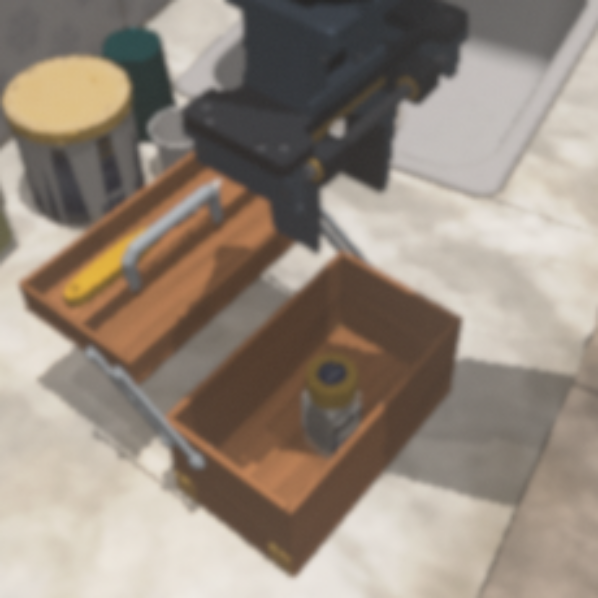

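The jar stands upright in the compartment (crop ~(332,405)). Back to the handle.

Emit:
jog_arm --pt "0.3 16 0 0 0 0 -10" --pt "0.3 34 0 0 0 0 -20" --pt "0.3 52 0 0 0 0 -30" --pt "0.3 70 0 0 0 0 -40" --pt "0.3 90 0 0 0 0 -50" --pt "0.3 110 0 0 0 0 -60" --pt "0.3 130 0 0 0 0 -70" --pt "0.3 150 0 0 0 0 -80" --pt "0.3 163 0 9 0 0 -90" --pt "0.3 163 0 50 0 0 -90" --pt "0.3 163 0 80 0 0 -90" --pt "0.3 163 0 80 0 0 -90"

```text
t: 20.05
position: [0.6376, 0.1143, 0.2048]
tcp_rot: [-3.138, 0.001, 1.397]
ft_force: [-0.0, -0.5, -0.1]
opening: 0.0589
```

Run:
```python
from h import *
st()
im,K,T=cam('scene');save('scene7',cv2.resize(im[100:330,200:430],None,fx=2.6,fy=2.6))
rows([(.6414,.1151,.1624,80)])
```

```text
t 20.05 pos [0.6376 0.1143 0.2048] rot [-1.7977e+02  7.0000e-02  8.0020e+01] F [-0.   -0.51 -0.07] M [-0.04 -0.08  0.02] op 0.0589 j [0.14 0.31 1.85 0.   0.99 0.32]
[1.1, 2.6, 44.3] [-0.1, 0.0, 0.0]
```

View pics/scene7.png

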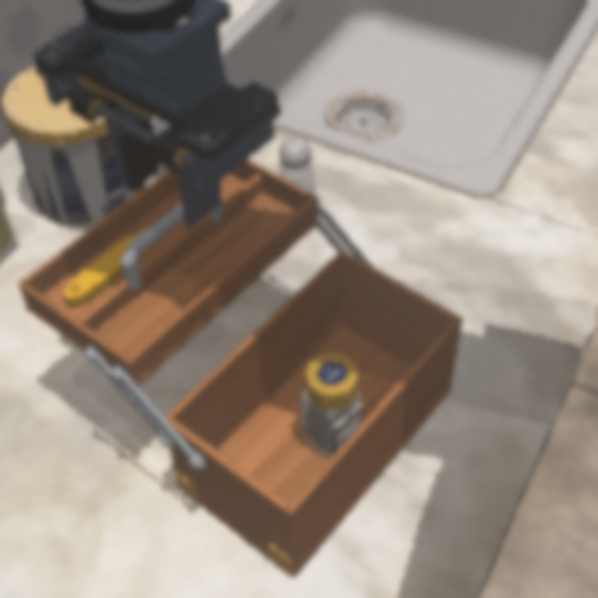

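Emit:
jog_arm --pt "0.3 0 1 20 0 0 0" --pt "0.3 0 1 38 0 0 0" --pt "0.3 0 1 44 0 0 0" --pt "0.3 0 1 44 0 0 0" --pt "0.3 0 1 44 0 0 0" --newtons 12

```text
t: 20.72
position: [0.6403, 0.1144, 0.1637]
tcp_rot: [3.141, -0.0, 1.397]
ft_force: [0.7, -0.8, 0.7]
opening: 0.0593
```

Run:
```python
from h import *
st()
rows([(.6414,.1151,.1624,80)])
```

```text
t 20.725 pos [0.6403 0.1144 0.1637] rot [ 1.7996e+02 -1.0000e-02  8.0030e+01] F [ 0.72 -0.75  0.66] M [-0.02 -0.09  0.  ] op 0.0593 j [0.14 0.36 1.86 0.   0.92 0.31]
[0.9, 0.9, 1.3] [0.0, -0.0, 0.0]
```

Emit:
jog_arm --pt "0.3 0 1 1 0 0 0" --pt "-0.3 0 1 1 0 0 0" --pt "-1 0 1 1 0 0 0" --pt "-1 0 1 1 0 0 0" --pt "-1 0 1 1 0 0 0" --pt "-1 0 1 1 0 0 0" --pt "-1 0 1 1 0 0 0" --pt "-1 0 1 1 0 0 0" --pt "-1 0 1 1 0 0 0"

```text
t: 21.85
position: [0.6412, 0.1141, 0.1622]
tcp_rot: [3.141, -0.0, 1.397]
ft_force: [3.9, -0.8, -1.6]
opening: 0.0119
```

Run:
```python
from h import *
st()
```

```text
t 21.85 pos [0.6412 0.1141 0.1622] rot [ 1.7997e+02 -1.0000e-02  8.0020e+01] F [ 3.92 -0.82 -1.64] M [-0.19 -0.77 -0.01] op 0.0119 j [ 0.14  0.37  1.86 -0.    0.91  0.31]
```

Emit:
jog_arm --pt "-1 0 -3.6 -4.7 0 0 0" --pt "-1 0 -7.4 -9.1 0 0 0" --pt "-1 0 -11.6 -13.3 0 0 0" --pt "-1 0 -15.9 -17.3 0 0 0" --pt "-1 0 -20.6 -20.9 0 0 0" --pt "-1 0 -25.4 -24.2 0 0 0" --pt "-1 0 -30.5 -27.2 0 0 0" --pt "-1 0 -35.7 -29.9 0 0 0" --pt "-1 0 -46.7 -34.1 0 0 0" --pt "-1 0 -58.1 -36.9 0 0 0"

```text
t: 23.1
position: [0.583, 0.1243, 0.1993]
tcp_rot: [-3.141, 0.0, 1.397]
ft_force: [1.2, -0.6, 1.8]
opening: 0.0118
```

Run:
```python
from h import *
st()
```

```text
t 23.1 pos [0.583  0.1243 0.1993] rot [-1.7998e+02  1.0000e-02  8.0020e+01] F [ 1.21 -0.58  1.85] M [-0.25 -0.33  0.04] op 0.0118 j [0.17 0.24 1.96 0.   0.95 0.35]
```

Emit:
jog_arm --pt "-1 0 -11.7 -1.3 0 0 0" --pt "-1 0 -23.5 -1.0 0 0 0" --pt "-1 0 -35.1 0.8 0 0 0" --pt "-1 0 -46.4 4.1 0 0 0" --pt "-1 0 -51.9 6.3 0 0 0" --pt "-1 0 -57.2 8.8 0 0 0" --pt "-1 0 -62.3 11.7 0 0 0" --pt "-1 0 -67.3 14.9 0 0 0" --pt "-1 0 -72.0 18.5 0 0 0" --pt "-1 0 -76.4 22.3 0 0 0"

```text
t: 24.35
position: [0.5081, 0.1374, 0.1763]
tcp_rot: [-3.141, 0.0, 1.397]
ft_force: [-0.1, -2.3, -3.9]
opening: 0.0117
```

Run:
```python
from h import *
st()
```

```text
t 24.35 pos [0.5081 0.1374 0.1763] rot [-1.7999e+02  1.0000e-02  8.0030e+01] F [-0.05 -2.34 -3.87] M [-0.62 -0.01  0.02] op 0.0117 j [ 0.22  0.16  2.1  -0.    0.88  0.39]
```

Emit:
jog_arm --pt "-1 0 -4.2 4.1 0 0 0" --pt "-1 0 -8.2 8.5 0 0 0" --pt "-1 0 -11.8 13.1 0 0 0" --pt "-1 0 -15.1 18.0 0 0 0" --pt "-1 0 -16.6 20.5 0 0 0" --pt "-1 0 -18.1 23.1 0 0 0" --pt "-1 0 -18.8 24.4 0 0 0" --pt "-1 0 -19.5 25.7 0 0 0" --pt "-1 0 -20.1 27.0 0 0 0" --pt "-1 0 -20.8 28.3 0 0 0" --pt "-1 0 -20.8 28.3 0 0 0" --pt "-1 0 -20.8 28.3 0 0 0"

```text
t: 25.85
position: [0.4883, 0.1409, 0.1485]
tcp_rot: [3.141, 0.0, 1.397]
ft_force: [1.3, -6.6, -1.1]
opening: 0.0119
```

Run:
```python
from h import *
st()
im,K,T=cam('scene');save('scene8',cv2.resize(im[140:340,220:420],None,fx=3,fy=3))
```

```text
t 25.85 pos [0.4883 0.1409 0.1485] rot [179.95   0.    80.03] F [ 1.26 -6.64 -1.08] M [-1.24 -0.22 -0.03] op 0.0119 j [ 0.24  0.17  2.15 -0.    0.82  0.41]
```

View pics/scene8.png

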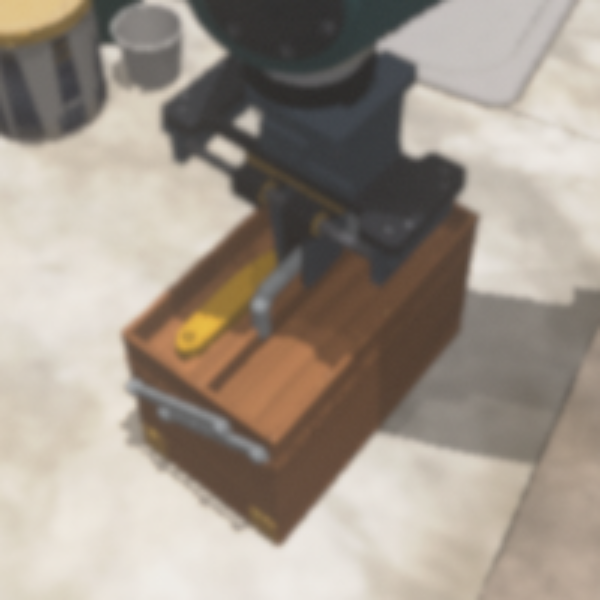

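Emit:
jog_arm --pt "-1 0 -0.3 0.7 0 0 0" --pt "-1 0 -0.5 1.4 0 0 0" --pt "-1 0 -0.5 1.4 0 0 0"

```text
t: 26.28
position: [0.4885, 0.1412, 0.148]
tcp_rot: [3.14, -0.0, 1.397]
ft_force: [-2.9, -6.5, 11.3]
opening: 0.0118
```

Run:
```python
from h import *
st()
```

```text
t 26.275 pos [0.4885 0.1412 0.148 ] rot [ 1.799e+02 -2.000e-02  8.003e+01] F [-2.93 -6.49 11.28] M [-1.22  0.42  0.01] op 0.0118 j [ 0.24  0.17  2.15 -0.    0.81  0.41]
```

Seated: +11 N from below. Release and retreat.

Emit:
jog_arm --pt "-1 0 0.2 -0.7 0 0 0" --pt "-0.6 0 0.2 -0.7 0 0 0" --pt "-0.3 0 0.2 -0.7 0 0 0" --pt "0.2 0 0.2 -0.7 0 0 0" --pt "0.2 0 0.2 -0.7 0 0 0" --pt "0.2 0 0.2 -0.7 0 0 0" --pt "0.2 0 0 -25 0 0 0" --pt "0.2 0 0 -75 0 0 0" --pt "0.2 0 0 -125 0 0 0" --pt "0.2 -50 0 -160 0 0 0" --pt "0.2 -110 0 -160 0 0 0" --pt "0.2 -170 0 -160 0 0 0"

```text
t: 27.78
position: [0.4577, -0.0277, 0.3077]
tcp_rot: [3.14, -0.0, 1.398]
ft_force: [1.3, -0.3, -0.4]
opening: 0.0546
```

Emit:
jog_arm --pt "0.2 -60 0 0 0 0 0" --pt "0.2 -120 0 0 0 0 0" --pt "0.2 -180 0 0 0 0 0" --pt "0.2 -180 0 0 0 0 0" --pt "0.2 -180 0 0 0 0 0"

```text
t: 28.4
position: [0.4268, -0.2034, 0.3069]
tcp_rot: [-3.141, -0.0, 1.396]
ft_force: [0.4, 0.6, -0.2]
opening: 0.0547
```

Run:
```python
from h import *
st()
for n in('scene','top'):
    im,K,T=cam(n);save(n+'9',im)
    for l in('tray_handle','salt_shaker'):
        for d in r.place_of(n,l)[:2]:
            u,v=d['point'][0]*640,d['point'][1]*400
            print(n,l,round(d['p'],2),round(u,1),round(v,1))
```

```text
t 28.4 pos [ 0.4268 -0.2034  0.3069] rot [-1.7998e+02 -2.0000e-02  7.9970e+01] F [ 0.39  0.57 -0.2 ] M [ 0.01 -0.08  0.1 ] op 0.0547 j [-0.49 -0.11  2.11  0.    1.14 -0.32]
scene salt_shaker 0.81 313.2 177.1
top tray_handle 0.59 260.6 216.0
top salt_shaker 0.62 372.6 153.6
top salt_shaker 0.53 271.8 218.1
```

View pics/scene9.png

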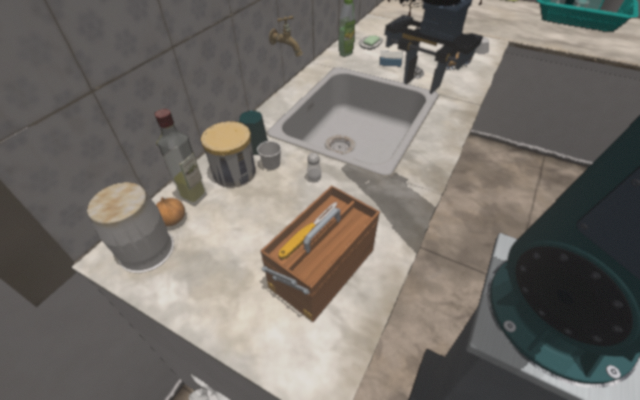

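View pics/top9.png

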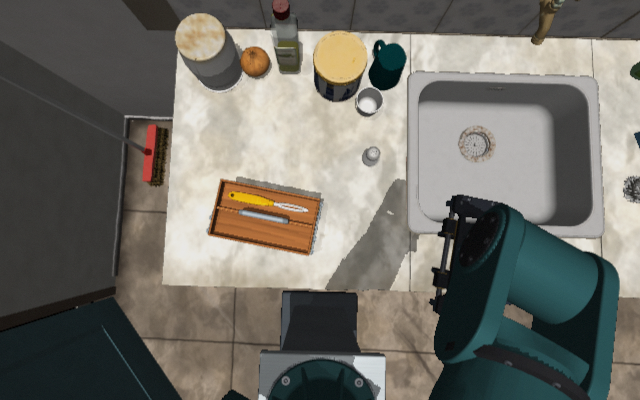

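The tray is back at the same pixels as at the start (handle at ~(322,222) in scene and (264,215) in top). The shaker hasn't moved, at (313,167) in scene and (371,156) in top.

Run:
```python
from h import *
a=cv2.imread('pics/scene0.png').astype(int);b=cv2.imread('pics/scene9.png').astype(int)
d=np.abs(a-b).max(2)
print('box',(d[185:320,260:380]>40).sum(),'salt',(d[145:185,300:325]>40).sum())
print(r.close_job())
```

```text
box 130 salt 0
the job is handed in; nothing more can be done
None
```

The job is done and handed in at about 28.5 s of the 72 s allowed.

- **Tray open:** I gripped the handle, swung the tray back along its arc until it rested fully open, and let go.
- **Jar:** I picked it up by its cap and set it on the compartment floor. The contact force was 11 N. A picture afterwards, with the tray still open, showed it upright.
- **Tray closed:** I gripped the handle again and lowered the tray along the same arc, held the whole way down. It was seated before I let go: pressing slightly further met about 11 N from below, and the gripper height was within 1 mm of where I first gripped the closed tray.

**Last checks:**
- The final pictures show the tray where it started and the arm clear of everything.
- Comparing the scene camera's first and last pictures, 130 pixels in the box area changed. I did not trace them.
- No pixels changed around the salt shaker.
- The largest force I read at the wrist was about 13 N, well under the limit.
- The trained network missed the handle in the last scene-camera picture, and its second shaker report in the top view was really the box. I checked both against the pictures.
- The jar is hidden now that the tray is down. That it is still upright rests on the earlier picture and on the tray seating fully.

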